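# Close the parasol hole of a cafe table

## Task

Close the parasol collar on the cafe table with its cap: with the fingertips, push the cap round by the rib on its top until the notch in its rim stands over the pin at the collar's ear, then press the cap down until it is seated level and flush with the collar's rim, and let go. Do not pinch the rib from both sides and do not lift the cap out; leave the tumbler, shaker, bowl and bread basket where they stand.

Things in the scene. Friction and masses are not known exactly. Their poses are not given: they have to be found in the camera images.
- collar: Fixed aluminium collar on the table: outer diameter 120 mm, bore 106 mm, rim 34 mm high, on a flange 5 mm high, diameter 148 mm. Origin on the table at its centre, z up; its x axis points to the ear, a block 16 mm wide outside the wall, 59 to 79 mm from the axis, as high as the rim. The key pin is inside the wall at the ear, under the cap. The collar's place and yaw vary.
- pin (a point): Top of the key pin near its inner end, 44 mm from the collar's axis towards the ear, 27 mm above the table. The pin is a radial steel bar 8 mm thick, from 40 mm out to the wall; hidden under the cap until the notch stands over it.
- cap: Loose grey disc, diameter 100 mm, 12 mm thick, about 0.17 kg, level in the collar's mouth. Origin at the centre of its underside, z up; its x axis points to its notch. At the start its underside is 30 mm above the table, its top 8 mm proud of the collar's rim, the notch 0.8 to 3.1 rad from the pin, either way. A greased stud centres it: it turns easily without end stop and stays where left.
- seal (a joint): Hidden stiff rubber seal under the cap, 72 mm across; travel in m, 0 = up (start), 0.008 = fully down. With notch and pin within about 4 mm, pressing the cap within 30 mm of its centre with about 8 N (up to 12 N) sends cap and seal down 8 mm to a firm stop, flush with the rim; they stay there. Otherwise the pin stops it after about 3 mm.
- notch (a point): The cap's notch: point at the level of the underside, 44 mm from the cap's centre. The notch is a straight-sided radial slot right through the thickness, 16 mm wide, open at the rim, from 38 to 50 mm from the centre.
- rib (a point): Middle of the top edge of the rib on the cap, across from the notch, 34 mm from the cap's centre, 18 mm above its top face. The rib is an upright radial fin 10 mm thick, 24 mm long (22 to 46 mm from the centre), 18 mm high; its top 4 mm is only 4 mm thick. Push its side to turn the cap. The rest of the cap's top is flat.
- rib_left: Side plate of the rib on the side of the cap's own +y, 3 mm thick, 24 mm long, 14 mm high; origin at the middle of its foot. Part of the cap.
- rib_right: Side plate of the rib on the side of the cap's own -y, otherwise as rib_left.
- tumbler: Bystander: clear glass tumbler, diameter 76 mm, 110 mm high. Origin at the centre of its underside.
- shaker: Bystander: salt shaker, diameter 48 mm, 82 mm high, red and white top. Origin at the centre of its underside.
- bowl: Bystander: white bowl, diameter 170 mm, 55 mm high, beyond the collar. Origin at the centre of its underside.
- basket: Bystander: yellow bread basket 220 x 160 mm, 60 mm high, with a piece of bread up to 90 mm high, to the left. Origin at the centre of its underside.
Not all that is in view belongs to the job. Of the things shaped like the cap, the grey one is meant.

How it is judged:
At the end, for the whole second after the job is handed in: The cap's notch is over the pin (within 7.5 mm), the cap is down flush with the collar's rim (within 2 mm), level within 0.05 rad and at rest; the bystanders stand upright within 30 mm of where they were (horizontal distance between notch and pin below 0.0075 m and z of cap in the frame of collar below 0.024 m and angle between cap's own z axis and vertical below 0.05 rad and linear speed of cap below 0.02 m/s and distance of each of tumbler, shaker, bowl, basket from where it was at the start of the episode below 0.03 m and angle between each of tumbler, shaker, bowl, basket's own z axis and vertical below 0.2 rad); the robot touches nothing.
It fails at once if the cap is lifted: raised by more than 8 mm or tipped by more than 0.3 rad (z of cap in the frame of collar above 0.038 m or angle between cap's own z axis and vertical above 0.3 rad).
It fails at once if the rib is pinched from both sides by the fingers (contact force between each of rib_left, rib_right and the fingers above 2 N).
It fails at once if a bystander is pushed more than 30 mm, lifted or tipped (distance of any of tumbler, shaker, bowl, basket from where it was at the start of the episode above 0.03 m or angle between any of tumbler, shaker, bowl, basket's own z axis and vertical above 0.2 rad).
It also fails if it takes over 61 s, if anything falls off the work surface, if the arm or the gripper's body presses on something with over 40 N, if the wrist force passes 120 N, or if a joint passes its speed limit or range.

## Robot

A 7-joint arm with a two-finger parallel gripper is mounted at the origin on the work surface. World frame = base frame: x ahead of the robot, y to its left, z up, the work surface at z = 0. Lengths are in m, angles in rad, forces in N, time in s.
With the tool pointing down it reaches from about 0.375 to 0.925 m from the base axis. Payload 3.1 kg.
Tool frame: the origin (TCP) lies on the mounting face of the last link; the fingertips stand 173 mm ahead of it and the grasp point (between the pads) lies 155 mm ahead of it (ctrl.finger_overhang is the distance from the TCP to the fingertips, in m); z points along the fingers, y is the line along which they close (so a half turn about z gives the same grasp; the last joint's range is limited). The gripper opens to 85 mm and grips with 20 to 120 N. Pads are 22 mm wide; open, the fingers measure 114 mm over their backs; the gripper's body (76 mm by 85 mm) begins 54 mm behind the grasp point. The pads swing forward as they close: fully open they stand 13 mm farther back than shut.
Start: joints at [-1.232, 0.383, 0.044, 1.598, -0.018, 1.161, -0.05], TCP at [0.275, 0.589, 0.405] pointing down, gripper open.
Joint ranges: [-2.61, 2.61], [-0.41, 2.15], [-1.48, 1.57], [0, 2.5], [-1.57, 4.71], [0.05, 1.97], [-2.85, 2.85]. Speed limits (rad/s): [2.79, 2.79, 3.14, 3.14, 3.14, 3.14, 3.14].

## Interface

Orientations are given as a unit quaternion [w, x, y, z].
In Python, from cell import ctrl gives the robot as it stands. Calls block until the motion is done:
- ctrl.goto(position, orientation): joint-space move of the TCP to a pose.
- ctrl.move_straight(position, rate=0.15, rotation=None, max_force=None): straight line of the TCP; rotation=None keeps the orientation; rate is the mean speed in m/s. With max_force (N) it stops when the force on the tool has changed by that much, and returns True; else False.
- ctrl.move_joints(angles): joint-space move.
- ctrl.release() and ctrl.grab(newtons=None): open the fingers fully, or close them until they stop; newtons is the grip in N (None keeps the last).
- ctrl.dwell(seconds).
- ctrl.solve_ik(position, orientation): joint angles nearest the present ones, or None.
- ctrl.read_camera(name): name is "scene" or "top" or "wrist"; returns a dict with "pixels" (384x512x3 uint8, red, green, blue), "fovy" (degrees; the focal length in pixels is half the picture's height over the tangent of half this angle, whatever the lens; pixels are square), "cx", "cy" (the principal point, pixels), "xyz" and "orientation" of the camera in the world; the wrist camera has in their place "tool_from_camera" (4x4, takes a point from camera to tool coordinates, whose origin is the TCP and whose axes are the flange's). Camera axes: x right, y up, looking along -z (the intrinsics and any distortion apply to the point x, -y, -z); pixel columns grow to the right and rows downward; lengths in m; the calibration is good to about 2 mm. A picture is of the moment at which its call begins: read the wrist's pose just before it. There is no depth.
A pose or a line that the arm cannot do raises ctrl.PlanningError and nothing moves.
- ctrl.finish_job(): hands the job in; it is judged then, once.
Readings, each from a call of its own:
- ctrl.get_clock(): time.
- ctrl.get_joint_pos(): joint angles.
- ctrl.get_joint_vel(): joint speeds.
- ctrl.get_joint_efforts(): joint torques, N m.
- ctrl.get_position(): TCP position.
- ctrl.get_tool_rot(): TCP orientation.
- ctrl.get_wrist_force(): force on the tool from outside, world axes, zero at the start.
- ctrl.get_torque(): the same for the moment, N m.
- ctrl.get_width(): finger opening in m.
- ctrl.get_gripper_force(): force on a finger pad.
Only numpy, scipy, OpenCV 4.12 (cv2) and the standard library are available. Lean on these libraries where they do the work, as an engineer would, in place of code of your own. Each camera call takes 0.05 s, during which the arm holds its last target. There are 200 camera calls.

## Working session

There is one attempt and no reset: what is moved stays moved. The work goes in short steps, each a Python script; the robot and the scene stay as the last script left them, time stands still between calls to the robot, and variables do not carry over. Pictures are saved under pics/ and viewed, at most 10 in all, crops included, and the job is handed in when it is done.

```bash
ls; mkdir -p pics; python3 - <<'E'
from cell import ctrl
import cv2,numpy as np
for n in("scene","top"):
    c=ctrl.read_camera(n); cv2.imwrite(f"pics/{n}0.png",c["pixels"][:,:,::-1])
    print({k:v for k,v in c.items() if k!="pixels"})
c=ctrl.read_camera("wrist");cv2.imwrite("pics/wrist0.png",c["pixels"][:,:,::-1]);print({k:v for k,v in c.items() if k!="pixels"})
print(ctrl.get_position(),ctrl.get_tool_rot(),ctrl.get_clock(),ctrl.finger_overhang)
E
```

```text
pics
{'fovy': 55.2021290179247, 'cx': 255.9805700187308, 'cy': 193.15033814514666, 'xyz': array([ 1.07286183, -0.39872346,  0.95305126]), 'orientation': array([0.87332078, 0.30329109, 0.12982555, 0.35842803])}
{'fovy': 48.747601039222324, 'cx': 257.47810630431644, 'cy': 192.49557995974178, 'xyz': array([0.51067002, 0.11581366, 1.16167465]), 'orientation': array([ 0.71369263,  0.01242664, -0.01505639, -0.70018691])}
{'fovy': 64.44140428176918, 'cx': 258.3831645143303, 'cy': 194.72205473546603, 'tool_from_camera': array([[-1.47474029e-04,  9.57141337e-01,  2.89621201e-01,
         7.31678857e-02],
       [ 9.99999658e-01,  3.76879304e-04, -7.36316202e-04,
         2.38042870e-05],
       [-8.13910911e-04,  2.89620993e-01, -9.57141065e-01,
         3.10264489e-02],
       [ 0.00000000e+00,  0.00000000e+00,  0.00000000e+00,
         1.00000000e+00]])}
[0.27482239 0.58863577 0.40356119] [-1.71860123e-04  2.16655186e-01  9.76247646e-01 -1.01752509e-03] 0.15 0.1734
```

View pics/top0.png

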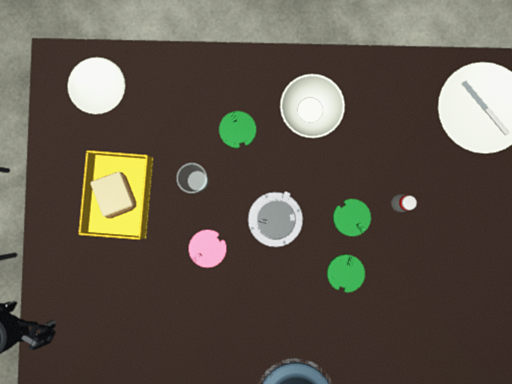

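View pics/scene0.png

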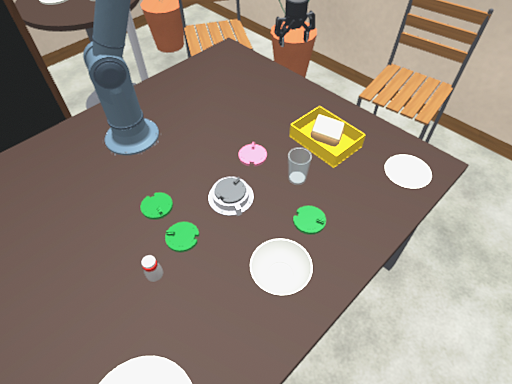

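Besides the grey cap in the collar at top (275,220), the lookalikes are green discs at (237,129), (352,217) and (346,273), and a pink one at (207,249). I choose the grey one. In the top view the ear is near (287,194) and the rib near (263,221). Next is the close crop.

```bash
cat > h.py <<'E'
from cell import ctrl
import cv2,numpy as np
from scipy.spatial.transform import Rotation as R
def rot(q): return R.from_quat(np.r_[q[1:],q[0]]).as_matrix()
def ray(c,uv,z,pose=None):
    f=192/np.tan(np.radians(c["fovy"]/2))
    d=np.array([(uv[0]-c["cx"])/f,-(uv[1]-c["cy"])/f,-1])
    if pose is None: M=rot(c["orientation"]);o=c["xyz"]
    else:
        T=c["tool_from_camera"];Rt=rot(pose[1]);M=Rt@T[:3,:3];o=pose[0]+Rt@T[:3,3]
    d=M@d
    return o+d*(z-o[2])/d[2]
E
python3 - <<'E'
from h import *
c=ctrl.read_camera("top");p=c["pixels"]
cv2.imwrite("pics/crop.png",cv2.resize(p[180:260,235:315,::-1],(600,600),interpolation=cv2.INTER_CUBIC))
# collar ring bright / cap grey
g=cv2.cvtColor(p,cv2.COLOR_RGB2GRAY)
m=np.zeros_like(g);m[180:260,235:315]=(g[180:260,235:315]>80)*255
cn=max(cv2.findContours(m,0,2)[0],key=cv2.contourArea)
e=cv2.fitEllipse(cv2.convexHull(cn));print(e, cv2.minEnclosingCircle(cn))
print(ray(c,e[0],.01),ray(c,(287,194),.034),ray(c,(263,221),.06))
E
```

```text
((275.2060546875, 218.48426818847656), (54.985469818115234, 57.485252380371094), 16.446691513061523) ((275.826171875, 217.92918395996094), 29.155466079711914)
[0.48585297 0.06251326 0.01      ] [0.55206145 0.03334441 0.034     ] [0.4798139  0.09638859 0.06      ]
```

View pics/crop.png

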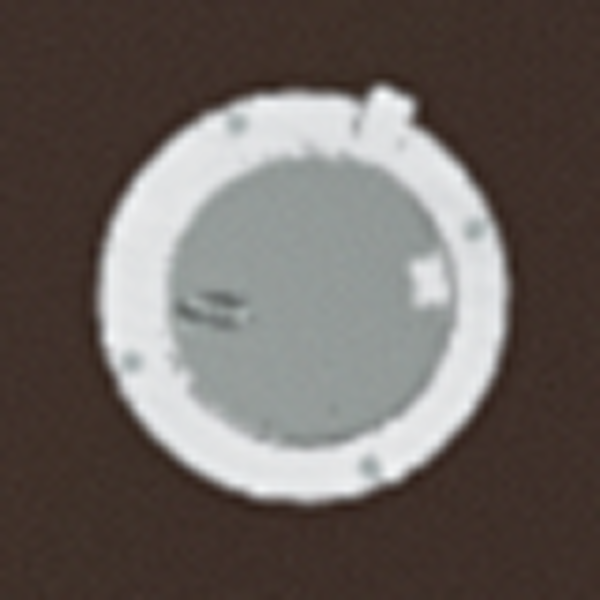

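The crop confirms the grey cap in the white collar. Ear is at crop (390,105), notch at (430,280) and rib at (210,310), so the cap needs to turn about +1 rad counter-clockwise. I'll close the fingers and take a wrist look for accurate values.

```bash
cat >> h.py <<'E'
def q(phi): return np.array([0,np.cos(phi/2),np.sin(phi/2),0])
def shot(name):
    pose=(ctrl.get_position(),ctrl.get_tool_rot());c=ctrl.read_camera("wrist")
    cv2.imwrite(f"pics/{name}.png",c["pixels"][:,:,::-1]);np.savez(f"pics/{name}.npz",p=pose[0],q=pose[1])
    return c,pose
E
python3 - <<'E'
from h import *
ctrl.grab(20)
ph=1.74;C=np.array([.487,.064])
ctrl.goto(np.r_[C+.05*np.array([np.cos(ph),np.sin(ph)]),.36],q(ph))
c,pose=shot("w1")
p=c["pixels"];print(ctrl.get_clock(),pose,ctrl.get_width(),ctrl.get_joint_pos())
E
```

```text
2.9 (array([0.47863903, 0.11531877, 0.36018211]), array([3.41234639e-05, 6.43435458e-01, 7.65500266e-01, 3.92553417e-04])) -0.0001468797220230447 [-0.7890192   0.13624633  0.50636409  2.03444398 -0.07918743  0.98870345
 -0.07028016]
```

View pics/w1.png

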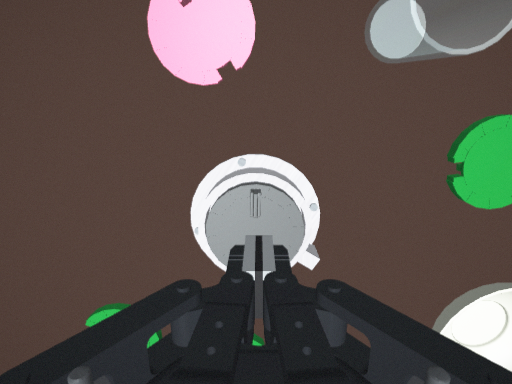

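Wrist view: rib at (256,203), ear at (308,258), fingers hiding the near half of the cap, tumbler at top right. Now a metric fit from both views.

```bash
python3 - <<'E'
from h import *
from scipy.optimize import least_squares
def circ(P,r): 
    s=least_squares(lambda c:np.hypot(P[:,0]-c[0],P[:,1]-c[1])-r,P.mean(0)[:2],loss="soft_l1",f_scale=.001);return s.x,np.abs(s.fun).mean()
c=ctrl.read_camera("top");p=c["pixels"]
g=cv2.cvtColor(p,cv2.COLOR_RGB2GRAY);m=np.zeros_like(g);m[180:260,235:315]=(g[180:260,235:315]>110)*255
cn=max(cv2.findContours(m,0,1)[0],key=cv2.contourArea)[:,0]
P=np.array([ray(c,u,.005) for u in cn]);C,e=circ(P,.074);print("top flange C",C,e)
far=np.array([ray(c,u,.034)[:2]-C for u in cn]);d=np.hypot(*far.T);E=far[d>d.max()-.003].mean(0);print("ear yaw",np.arctan2(E[1],E[0]),d.max())
# notch: bright blob inside the cap, at z .042
m2=((g>185)*255).astype(np.uint8);n,l,s,ce=cv2.connectedComponentsWithStats(m2[180:260,235:315])
for i in range(1,n):
    v=ray(c,ce[i]+[235,180],.038)[:2]-C
    if s[i,4]>5:print("blob",s[i],np.hypot(*v),np.arctan2(v[1],v[0]))
w=ctrl.read_camera("wrist");pose=(ctrl.get_position(),ctrl.get_tool_rot());p=w["pixels"]
g=cv2.cvtColor(p,cv2.COLOR_RGB2GRAY);m=np.zeros_like(g);m[140:290,180:330]=(g[140:290,180:330]>110)*255
cn=max(cv2.findContours(m,0,1)[0],key=cv2.contourArea)[:,0];cn2=cn[cn[:,1]<238]
P=np.array([ray(w,u,.005,pose) for u in cn2])
o=P[:,:2]-C; P=P[np.abs(np.hypot(*o.T)-.074)<.008]
Cw,e=circ(P,.074);print("wrist flange C",Cw,e,len(P))
r=ray(w,(256,203),.060,pose)[:2]-Cw;print("rib",np.hypot(*r),np.arctan2(r[1],r[0]))
r=ray(w,(309,257),.034,pose)[:2]-Cw;print("ear",np.hypot(*r),np.arctan2(r[1],r[0]))
cv2.imwrite("pics/w1c.png",cv2.resize(p[150:290,185:325,::-1],(600,600),interpolation=cv2.INTER_CUBIC))
E
```

```text
top flange C [0.48315357 0.06412642] 0.012804847148812162
ear yaw -2.786050703288697 0.11026068080346185
blob [ 24  12  43  51 487] 0.0402205344810794 -0.8215554036250831
blob [55 34  5  7 27] 0.045112715189977885 -1.3977036942122176
wrist flange C [0.48451444 0.06243259] 0.0004112707723931637 225
rib 0.036754620134522784 1.6980005664909406
ear 0.06725092898318587 -0.34529566133578266
```

View pics/w1c.png

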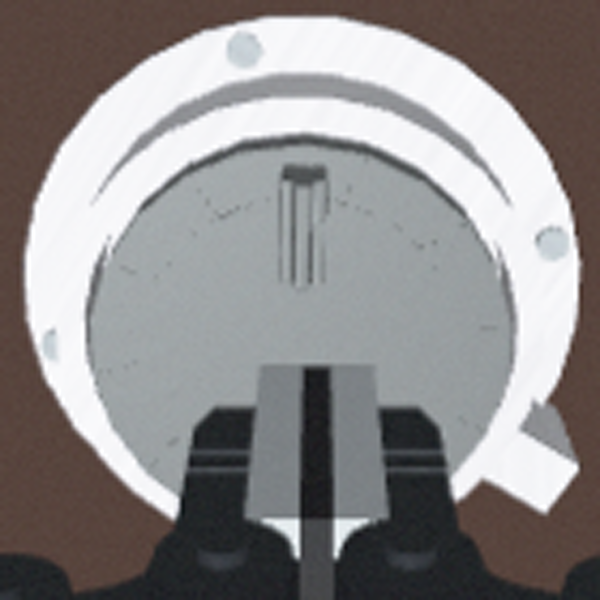

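```bash
cat >> h.py <<'E'
C=np.array([.4845,.0624]);Z0=.047+.1734
u=lambda a:np.array([np.cos(a),np.sin(a)])
def pos(th,off,z,s=1): # finger centre 'off' behind rib axis (s=1: clockwise side)
    return np.r_[C+.034*u(th)-s*off*u(th+np.pi/2),z]
def push(t0,t1,off,s=1):
    ctrl.goto(pos(t0,off+.012,Z0+.06,s),q(t0))
    ctrl.move_straight(pos(t0,off+.012,Z0,s),rate=.08)
    for t in np.linspace(t0,t1,max(2,int(abs(t1-t0)/.12)+1)):
        ctrl.move_straight(pos(t,off,Z0,s),rate=.05,rotation=q(t),max_force=25) and print("force",t,ctrl.get_wrist_force())
    print("push F",ctrl.get_wrist_force(),ctrl.get_clock())
    ctrl.move_straight(pos(t1,off+.012,Z0,s),rate=.08)
    ctrl.move_straight(pos(t1,off+.012,Z0+.08,s))
def look(name,ph):
    ctrl.goto(np.r_[C+.09*u(ph),.36],q(ph));return shot(name)
E
python3 - <<'E'
from h import *
d=np.load("pics/w1.npz");w=ctrl.read_camera("wrist");pose=(d["p"],d["q"])
for uv in [(316.1,264.3),(309,257)]:
    r=ray(w,uv,.034,pose)[:2]-C;print("ear",np.hypot(*r),np.arctan2(r[1],r[0]));
r=ray(w,(316.1,264.3),.034,pose)[:2]-C;ye=np.arctan2(r[1],r[0])
push(1.70,ye+np.pi-.1,.0155)
look("w2",ye+np.pi)
c=ctrl.read_camera("wrist");print(ctrl.get_clock())
E
```

```text
ear 0.07868433724983895 -0.38067510604967103
ear 0.06718986674116052 -0.33245103336468734
push F [ 0.73887065  0.67867662 -0.01099166] 6.9083
8.4417
```

View pics/w2.png

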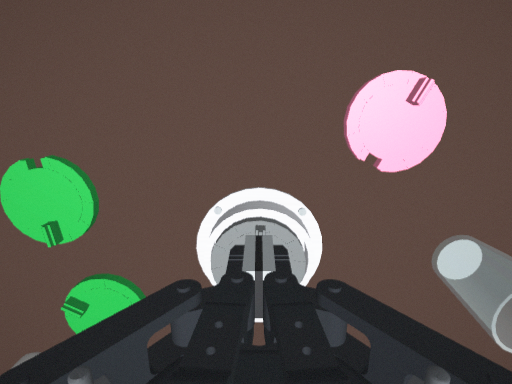

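The collar sits behind the fingers; the rib tip at (260,229) is roughly at the ear's opposite side. I'll shift the tool the other way for a clear view of notch and ear.

```bash
python3 - <<'E'
from h import *
ph=2.76
ctrl.goto(np.r_[C-.07*u(ph),.36],q(ph));c,pose=shot("w3")
f=ctrl.get_clock();print(f)
# where is collar
uv=[]
p=c["pixels"];x0,y0,s=186,60,140
cv2.imwrite("pics/w3c.png",cv2.resize(p[y0:y0+s,x0:x0+s,::-1],(600,600),interpolation=cv2.INTER_CUBIC))
E
```

```text
9.175
```

View pics/w3c.png

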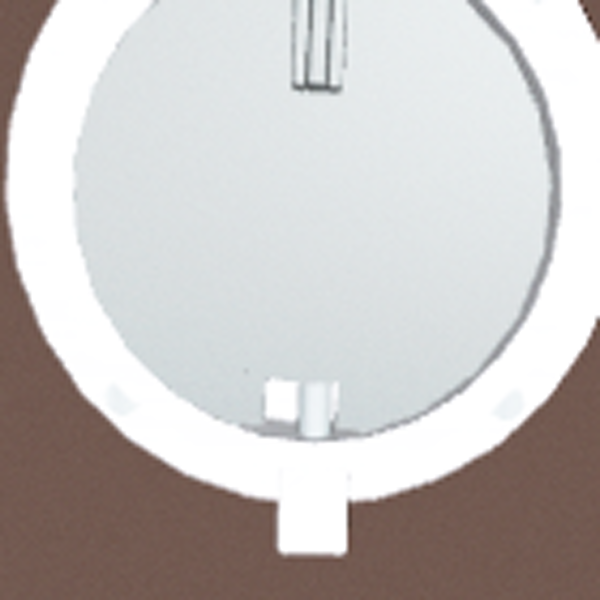

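The notch shows at crop x 264–340 (centre 302) and the pin at 300–336 (centre 318). It's short by about 3.4 mm (0.078 rad) counter-clockwise. I'll push that much further with the same geometry and look again.

```bash
python3 - <<'E'
from h import *
push(2.62,2.661+.078,.0155)
ph=2.76
ctrl.goto(np.r_[C-.07*u(ph),.36],q(ph));c,pose=shot("w4")
p=c["pixels"];x0,y0,s=236,130,50
cv2.imwrite("pics/w4c.png",cv2.resize(p[y0:y0+s,x0:x0+s,::-1],(500,500),interpolation=cv2.INTER_CUBIC))
print(ctrl.get_clock())
E
```

```text
push F [ 0.40161182 -0.53809528  0.43780739] 11.325
12.9167
```

View pics/w4c.png

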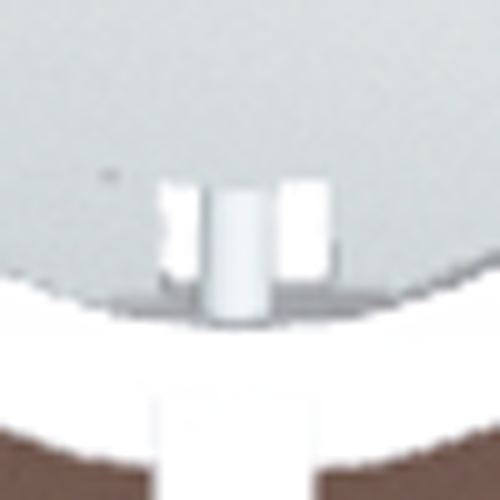

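Notch centre is x≈246 and pin centre x≈239, so they agree within about 0.7 mm. Now press.

```bash
python3 - <<'E'
from h import *
ph=2.76;P=C-.004*u(ph);zt=lambda z:np.r_[P,z+.1734]
ctrl.goto(zt(.07),q(ph));ctrl.move_straight(zt(.046),rate=.08)
F0=ctrl.get_wrist_force()
r=ctrl.move_straight(zt(.030),rate=.012,max_force=22)
print(r,ctrl.get_position()[2]-.1734,ctrl.get_wrist_force()-F0)
ctrl.dwell(.3);print(ctrl.get_position()[2]-.1734,ctrl.get_wrist_force()-F0)
ctrl.move_straight(zt(.12),rate=.08)
ctrl.goto(np.r_[C-.07*u(ph),.36],q(ph));c,pose=shot("w5")
p=c["pixels"];x0,y0,s=186,40,140
cv2.imwrite("pics/w5c.png",cv2.resize(p[y0:y0+s,x0:x0+s,::-1],(600,600),interpolation=cv2.INTER_CUBIC))
print(ctrl.get_clock())
E
```

```text
True 0.0343663197002467 [-0.17848251 -0.14733215  3.44345976]
0.03435869448106016 [ 0.40515996 -0.1732623   4.45902964]
17.0333
```

View pics/w5c.png

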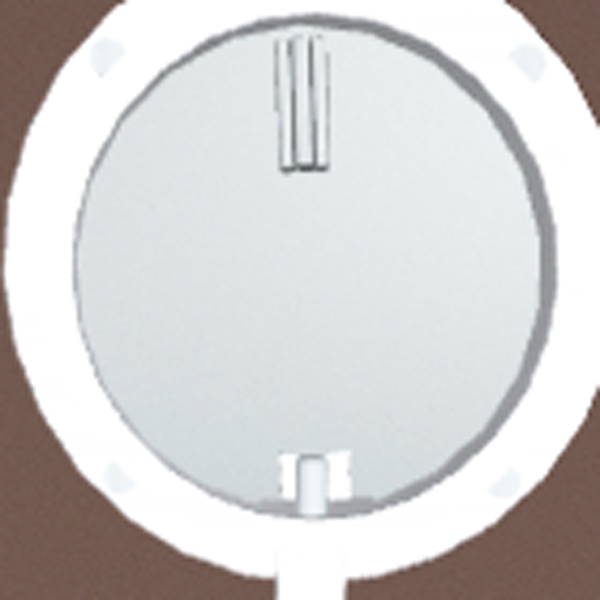

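The notch still frames the pin (crop 312,480), and the press stopped at 34.4 mm, about flush. One touch-check confirms it stayed down, then I'll hand in.

```bash
python3 - <<'E'
from h import *
ph=2.76;P=C-.004*u(ph);zt=lambda z:np.r_[P,z+.1734]
ctrl.goto(zt(.07),q(ph));ctrl.move_straight(zt(.046),rate=.08)
r=ctrl.move_straight(zt(.030),rate=.008,max_force=3);z1=ctrl.get_position()[2]-.1734
r2=ctrl.move_straight(zt(.028),rate=.008,max_force=18)
z2=ctrl.get_position()[2]-.1734;print(r,z1,r2,z2)
ctrl.move_straight(zt(.15),rate=.08)
if z1<.0355 and z2<.0355: ctrl.dwell(.5);print(ctrl.finish_job(),ctrl.get_clock())
E
```

```text
True 0.03437323084578525 True 0.03437043023561606
the job is handed in; nothing more can be done
the job is handed in; nothing more can be done
```

The cap is turned with its notch about 0.7 mm from the pin and pressed down. A touch-check found its top at 34.4 mm against the 34 mm rim; the gripper is clear and the job is handed in, with no verdict returned.

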